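Level the instrument stand with a post-mounted spirit level

ROBOT

A 6-joint arm with a two-finger parallel gripper is mounted at the origin on a cart in front of the work surface, level with it; the furniture and walls round the work are solid. World frame = base frame: x ahead of the robot, y to its left, z up, the work surface at z = 0. Lengths are in m, angles in rad, forces in N, time in s.
With the tool pointing down it reaches from about 0.375 to 0.9 m from the base axis. Payload 3.1 kg.
Tool frame: the origin (TCP) lies at the very end of the fingers, on their centre line; the grasp point (between the pads) lies 19 mm behind it (manip.hold_point_z is the distance from the TCP to the grasp point, in m); y points along the fingers, z is the direction in which the jaws open and shut, and the axes are right-handed (so a half turn about y gives the same grasp; the last joint's range is limited). The gripper opens to 85 mm and grips with 20 to 120 N. Pads are 22 mm wide; open, the fingers measure 114 mm over their backs; the gripper's body (76 mm by 85 mm) begins 54 mm behind the grasp point. The pads swing forward as they close: fully open they stand 13 mm farther back than shut.
Start: joints at [1.006, 0.527, 1.433, -0, 1.181, -0.178], TCP at [0.236, 0.579, 0.231] pointing down, gripper open.
Joint ranges: [-3.08, 3.08], [-0.75, 2.2], [0.22, 2.44], [-1.43, 4.57], [0, 2.65], [-2.85, 2.85]. Speed limits (rad/s): [2.79, 2.79, 3.14, 3.14, 3.14, 3.14].

INTERFACE

Orientations are given as a unit quaternion [x, y, z, w].
In Python, from station import manip, eyes, workorder gives the robot as it stands. The module is installed in compiled form; this text tells all that it offers.
- The arm moves only by the shell command python3 -m jog 'ROWS' [OPENING] [FORCE]. ROWS is JSON, a list of rows, each a list of 2 entries, a list of its own where there are three numbers: the shift along the tool's x, y, z in cm, then the turn about the tool's y in rad. A call has 1 to 20 rows; each row is the pose to reach, as a shift and turn from the pose commanded when the call began, along the tool's axes at that moment; what a row does not reach only later rows make up. A row lasts 1/12 s, in which the tool goes at most 41.7 mm and 7.16 degrees, less where a joint would pass 70% of its speed; a pose out of reach is approached as far as the arm can. A call with a gripper value outside its range is refused whole. OPENING is the finger opening in cm, from 0 to 8.54, set as the call begins (- or left out, the last holds). The fingers move at their own pace and stop on an object; FORCE is the grip in N (left out, the last holds). Time passes only in rows, so rows that repeat a pose let the fingers close. It gives the time, the measured TCP pose, the force and the opening at its end, in the units of the state.
- manip.sense(): the state, without advancing time (a new reading comes with each control period).
- eyes.snapshot(name): name is "scene" or "top" or "wrist"; returns a dict with "frame" (400x640x3 uint8, red, green, blue), "vfov" (degrees; the focal length in pixels is half the picture's height over the tangent of half this angle, whatever the lens; pixels are square), "cx", "cy" (the principal point, pixels), "rvec" (rotation vector, rad) and "tvec" (3), from world to camera coordinates, as OpenCV has them. Camera axes: x right, y down, z forward; pixel columns grow to the right and rows downward; lengths in m; the calibration is good to about 2 mm. A picture is of the moment at which its call begins. There is no depth.
- workorder.sign_off(): hands the job in, once; it reports no verdict.
The state is a dict: "t": time; "q": joint angles; "qd": joint speeds; "tau": joint torques, N m; "tcp_pos": TCP position; "tool_rot": TCP orientation; "force": force on the tool from outside, world axes, zero at the start; "ft_torque": the same for the moment, N m; "finger_gap": opening from 0.0 (shut) to 1.0 (fully open).
Only numpy, scipy, OpenCV 4.12 (cv2) and the standard library are available. Lean on these libraries where they do the work, as an engineer would, in place of code of your own. Each camera call takes 0.05 s, during which the arm holds its last target. There are 200 camera calls.

TASK

Slide the loose spirit level down over the upright post of the levelling stand until it sits flat on the plate, its vial arm pointing along the plate away from the winged levelling screw, and let go of it. Then take the screw's wing, push the screw right down against its spring foot and, keeping it down, turn it until the bubble rests in the middle between the vial's two lines. Finish like that, still gripping the screw and holding it down with the bubble centred; leave the vial bottle, the specimen pot and the syringe where they are.

Things in the scene. Friction and masses are not known exactly. Their poses are not given: they have to be found in the camera images.
- level: The loose spirit level, aluminium, 0.12 to 0.2 kg, lying flat on the counter right of the stand. A square block 40x40 mm, 38 mm high, with an upright through hole 18 mm wide; grasp the block by its two sides across y. A low arm 26 mm wide, 12 mm high runs from it along +x to 104 mm from the hole axis, with the vial on it (up to 24 mm high). Origin: hole axis at the underside, z up.
- level_vial (a point): Middle of the clear vial tube on the level's arm, 64 mm along +x and 16.5 mm up from the level's origin. The tube lies along x and holds a white bubble 13 mm long, 10 mm thick; two white lines across it, 17 mm apart, mark the middle.
- stand: The fixed levelling stand: aluminium base 126x330 mm; over it a rocking frame hinged at y = +135 mm, 38 mm up, and in that a steel plate 76x205 mm tipping about a cross axle under the post. Origin: centre of the base's underside, on the counter. Its +y is the long way; the winged screw is at y = -135 mm. The plate's top is about 42 mm up and slopes a few degrees along y.
- post_foot (a point): Where the upright round post (14 mm thick, 50 mm high, tapered top) meets the plate's top face, about 20 mm along the stand's +y from its origin; z along the post, moves with the plate. The seated level has its origin here and its +x along the stand's +y.
- post_top (a point): Centre of the top end of the post.
- knob: The winged levelling screw at the stand's -y end, on the rocking frame. Round flange 54 mm wide, its top 12 mm above this origin; on it a wing 14 mm thick (along x), 44 mm long (along y), 30 mm high, gripped from above across its thickness. Clockwise from above raises the plate's screw end, 0.05 rad per rad. It stays where turned, stiffly (0.08 N m). Origin on the axis, z up.
- knob_grip (a point): Middle of the wing of the screw, on its axis, 15 mm above the flange and 15 mm below the wing's top; same axes as the screw. About 63 mm above the counter when not pressed.
- frame (a joint): How far the frame with plate and screw is pushed down about its hinge, rad: 0 when free, 0.03 right down at its stop, which is 8 mm at the screw. A spring foot pushes back on the screw with about 3 N at first and 7 N at the stop, and lifts the frame when let go. Being right down lowers the screw end of the plate by 0.03 rad.
- bubble (a joint): Bubble position along the level's +x, m: 0 midway between the lines, ends +-0.022. It goes to the high end, 10 mm for 0.04 rad of slope, and settles in about a second. With the level on the post as asked and the screw down it starts 4 to 16 mm on the + side; each rad of clockwise screw turn brings it back 12.5 mm (0.3 to 1.3 rad in all).
- pot: Specimen pot, white lid, 51 mm wide, 74 mm high, bystander; origin under its centre.
- small_vial: Small vial bottle, 25 mm wide, 60 mm high, bystander; origin under its centre.
- syringe: Syringe lying on the counter to the left of the stand, 136 mm long, bystander; origin under its centre.

How it is judged:
By the outcome, as a careful person would: the job done as asked, in the order asked, and still so for the second after the job is handed in, while the arm keeps its last pose, push and grip.
It also fails if it takes over 72 s, if anything falls off the work surface, if the arm or the gripper's body presses on something with over 40 N, if the wrist force passes 120 N, or if a joint passes its speed limit or range.

## Working session

There is one attempt and no reset: what is moved stays moved. The work goes in short steps, Python scripts to look and compute and a shell command to move; the robot and the scene stay as the last step left them, time stands still between calls to the robot, and variables do not carry over. Pictures are saved under pics/ and viewed, about 8 in all and at most 12, crops included, and the job is handed in when it is done.

```bash
mkdir -p pics; cat > h.py <<'E'
import numpy as np,cv2
from scipy.spatial.transform import Rotation as R
from station import manip,eyes,workorder
def snap(n,f,crop=None,scale=1):
    s=eyes.snapshot(n); im=s['frame'][:,:,::-1]
    if crop: a,b,c,d=crop; im=im[b:d,a:c]
    cv2.imwrite('pics/'+f,cv2.resize(im,None,fx=scale,fy=scale,interpolation=cv2.INTER_CUBIC)); return s
def cam(s):
    Rm=cv2.Rodrigues(np.array(s['rvec'],float))[0]; f=200/np.tan(np.radians(s['vfov'])/2)
    return Rm,np.array(s['tvec'],float).ravel(),f
def ray(s,u,v,z):
    Rm,t,f=cam(s); d=Rm.T@np.array([(u-s['cx'])/f,(v-s['cy'])/f,1]); c=-Rm.T@t
    return c+d*(z-c[2])/d[2]
def proj(s,p):
    Rm,t,f=cam(s); q=Rm@np.array(p)+t; return np.array([s['cx']+f*q[0]/q[2],s['cy']+f*q[1]/q[2]])
E
python3 - <<'E'
from h import *
import pickle
a=snap('top','top1.png');b=snap('scene','scene1.png')
pickle.dump((a,b),open('s1.pkl','wb'))
for s in(a,b): print({k:v for k,v in s.items() if k!='frame'})
st=manip.sense();print(st);print(manip.hold_point_z, R.from_quat(st['tool_rot']).as_matrix().round(3))
E
```

```text
{'vfov': 49.27208372140808, 'cx': 318.08668987123843, 'cy': 193.26674734771817, 'rvec': array([ 2.1966765 , -2.15065361,  0.09887186]), 'tvec': array([0.00482302, 0.54028826, 1.41252083])}
{'vfov': 45.91954427876374, 'cx': 314.7609536365296, 'cy': 197.67388471722447, 'rvec': array([ 2.00590697, -0.90861009,  0.46524986]), 'tvec': array([-0.36346293,  0.29178475,  1.01219742])}
{'t': 0.1, 'q': array([ 1.00548409e+00,  5.28375836e-01,  1.43380373e+00, -5.52287135e-06,
        1.18137960e+00, -1.78515562e-01]), 'qd': array([-0.00012921, -0.00182504, -0.00331695,  0.00195376,  0.00105972,
        0.00227165]), 'tau': array([ 3.61893526e-04, -4.43302417e+01, -1.78586483e+01, -2.06427871e-04,
        3.86662476e-03, -3.04008927e-05]), 'tcp_pos': array([0.23539246, 0.57827285, 0.23042044]), 'tool_rot': array([ 0.69457222, -0.13615256,  0.1356506 , -0.69327544]), 'force': array([-0.48053139, -0.10015133, -0.47655373]), 'ft_torque': array([-0.04107654, -0.05205458,  0.00565216]), 'finger_gap': 0.999139942255531}
0.0187 [[ 0.926 -0.001  0.377]
 [-0.377 -0.002  0.926]
 [-0.    -1.    -0.002]]
```

View pics/top1.png

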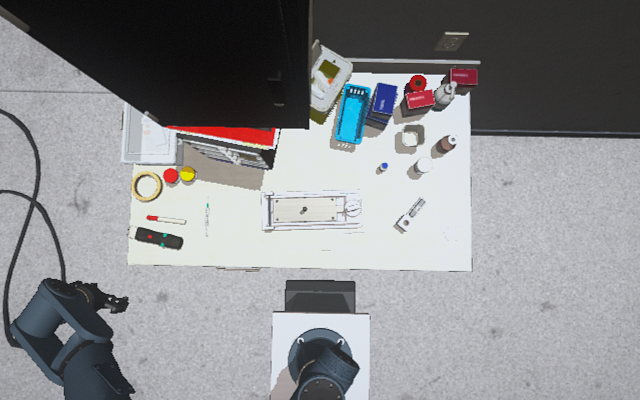

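View pics/scene1.png

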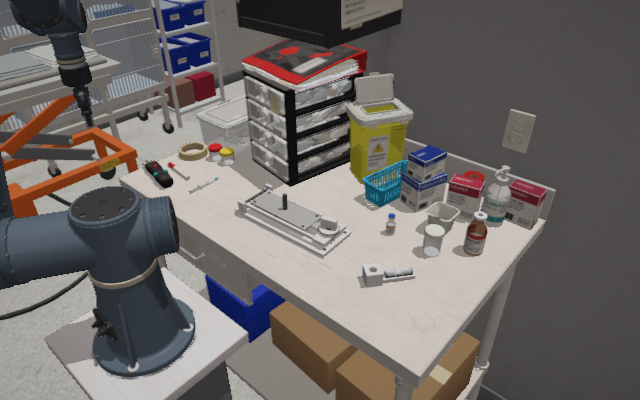

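The top view shows the stand at about (262–362, 190–230), with its post near (304, 210) and the knob near (352, 208). The level has its block near (403, 225) and its arm towards (420, 202). Next I'll zoom in.

```bash
python3 - <<'E'
import pickle,cv2
a,b=pickle.load(open('s1.pkl','rb'))
im=a['frame'][180:245,250:440,::-1]; A=cv2.resize(im,None,fx=4,fy=4,interpolation=cv2.INTER_CUBIC)
im=b['frame'][180:300,230:430,::-1]; B=cv2.resize(im,None,fx=3.8,fy=2.8,interpolation=cv2.INTER_CUBIC)
import numpy as np
cv2.imwrite('pics/z1.png',np.vstack([A,cv2.resize(B,(760,336))]))
E
```

```text
(no output)
```

View pics/z1.png

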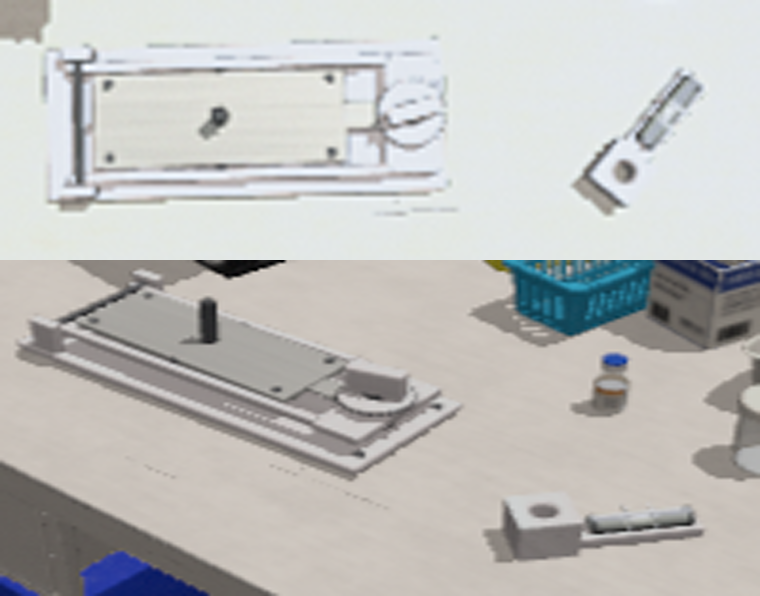

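```bash
python3 - <<'E'
from h import *
import pickle
a,b=pickle.load(open('s1.pkl','rb'))
T=lambda u,v,z: ray(a,250+u/4,180+v/4,z)
S=lambda u,v,z: ray(b,230+u/3.8,180+(v-260)/2.8,z)
for n,r in dict(hole=T(625,171,.038),armend=T(692,79,.014),post=T(219,116,.09),knob=T(412,114,.08),pl1=T(108,120,.042),pl2=T(330,114,.042),
  Sposttop=S(208,300,.092),Sfoot=S(208,338,.042),Shole=S(545,510,.038),Sarmend=S(698,530,.012),Swing=S(377,375,.078)).items(): print(n,r.round(4))
E
```

```text
hole [ 0.4488 -0.2719  0.038 ]
armend [ 0.5268 -0.332   0.014 ]
post [0.4836 0.0569 0.09  ]
knob [ 0.489  -0.0951  0.08  ]
pl1 [0.4811 0.1484 0.042 ]
pl2 [ 0.4898 -0.0316  0.042 ]
Sposttop [0.484  0.0521 0.092 ]
Sfoot [0.4871 0.0587 0.042 ]
Shole [ 0.4484 -0.2735  0.038 ]
Sarmend [ 0.5148 -0.3454  0.012 ]
Swing [ 0.4843 -0.1064  0.078 ]
```

```bash
python3 -m jog '[[[32.2,0,-22.3],1.2],[[32.2,0,-22.3],1.2],[[32.2,0,-22.3],1.2],[[32.2,0,-22.3],1.2],[[32.2,0,-22.3],1.2],[[32.2,0,-22.3],1.2],[[32.2,0,-22.3],1.2],[[32.2,0,-22.3],1.2],[[32.2,0,-22.3],1.2],[[51.8,0,-70.7],2.4],[[51.8,0,-70.7],2.4],[[51.8,0,-70.7],2.4],[[51.8,0,-70.7],2.4],[[51.8,0,-70.7],2.4],[[51.8,0,-70.7],2.4],[[51.8,0,-70.7],2.4],[[51.8,0,-70.7],2.4],[[51.8,0,-70.7],2.4],[[51.8,0,-70.7],2.4],[[51.8,0,-70.7],2.4]]' 8.5
cat >> h.py <<'E'
def to(p,psi=None):
    """needed shift (cm, tool axes) and turn for TCP to world p, tool z yaw psi"""
    st=manip.sense(); M=R.from_quat(st['tool_rot']).as_matrix(); d=M.T@(np.array(p)-st['tcp_pos'])*100
    y=np.arctan2(M[1,2],M[0,2]); t=None if psi is None else -((psi-y+np.pi)%(2*np.pi)-np.pi)
    print('shift',d.round(2),'turn',t,'| tcp',st['tcp_pos'].round(4),'yaw',round(y,3),'t',st['t'],'gap',st['finger_gap'],'F',st['force'].round(2))
E
python3 -c "
from h import *
to([.449,-.272,.23],-2.27);print(manip.sense()['q'])"
```

```text
t: 1.77
tcp_pos: [0.4469, -0.1954, 0.2311]
tool_rot: [-0.123, 0.697, -0.696, 0.123]
force: [0.6, 0.6, -0.3]
finger_gap: 0.991
shift [2.43 0.11 7.27] turn 1.0488907753820982 | tcp [ 0.4469 -0.1954  0.2311] yaw -1.221 t 1.7667 gap 0.9907730868993118 F [ 0.59  0.55 -0.3 ]
[-6.41896119e-01  3.44351322e-01  1.76866012e+00  1.79858482e-04
  1.02921615e+00  5.79120274e-01]
```

```bash
python3 -m jog '[[[2.4,0,7.3],1.05],[[2.4,0,7.3],1.05],[[2.4,0,7.3],1.05],[[2.4,0,7.3],1.05],[[2.4,0,7.3],1.05],[[2.4,0,7.3],1.05],[[2.4,0,7.3],1.05],[[2.4,0,7.3],1.05],[[2.4,0,7.3],1.05],[[2.4,0,7.3],1.05],[[2.4,0,7.3],1.05],[[2.4,0,7.3],1.05]]'
python3 - <<'E'
from h import *
import pickle
s=snap('wrist','w1.png');pickle.dump(s,open('w1.pkl','wb'));to([.449,-.272,.23],-2.27)
print(proj(s,[.449,-.272,.038]),proj(s,[.52,-.335,.012]))
E
```

```text
t: 2.77
tcp_pos: [0.4503, -0.2701, 0.2311]
tool_rot: [0.24, 0.665, -0.665, -0.241]
force: [-0.0, -0.5, 0.9]
finger_gap: 0.995
shift [-0.01  0.12  0.23] turn 0.005091057501795948 | tcp [ 0.4504 -0.2702  0.2312] yaw -2.265 t 2.8167 gap 0.9926486687410482 F [-0.05 -0.43 -0.3 ]
[322.90310516 177.95766317] [325.42727175  94.92899392]
```

View pics/w1.png

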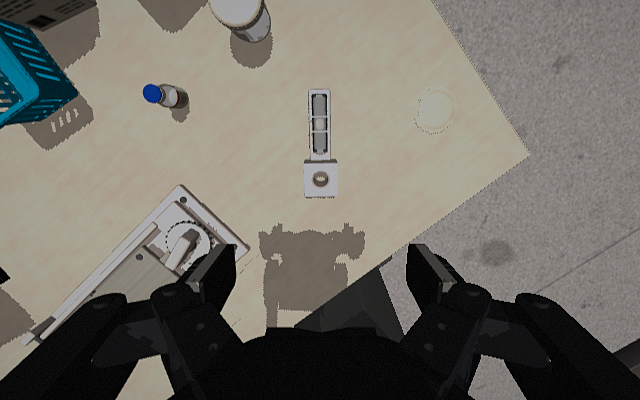

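The wrist view shows the level square to the gripper, hole rim centre at about (320.5, 178.5) and arm end at about (320, 90). The knob wing is at about (182, 248).

```bash
python3 - <<'E'
from h import *
import pickle
s=pickle.load(open('w1.pkl','rb'))
h=ray(s,320.5,178.5,.038);e=ray(s,320,90,.012);print(h,e,np.arctan2(*(e-h)[1::-1]))
im=s['frame'][170:300,130:260,::-1]
cv2.imwrite('pics/z2.png',cv2.resize(im,None,fx=5,fy=4.5,interpolation=cv2.INTER_CUBIC))
to([*h[:2],.01],np.arctan2(*(e-h)[1::-1])-np.pi/2)
E
```

```text
[ 0.45032092 -0.26939076  0.038     ] [ 0.52833012 -0.33357149  0.012     ] -0.6884496009294863
shift [ 0.05 22.12 -0.06] turn -0.005663014773821473 | tcp [ 0.4504 -0.2702  0.2312] yaw -2.265 t 2.8167 gap 0.9926486687410482 F [-0.05 -0.43 -0.3 ]
```

View pics/z2.png

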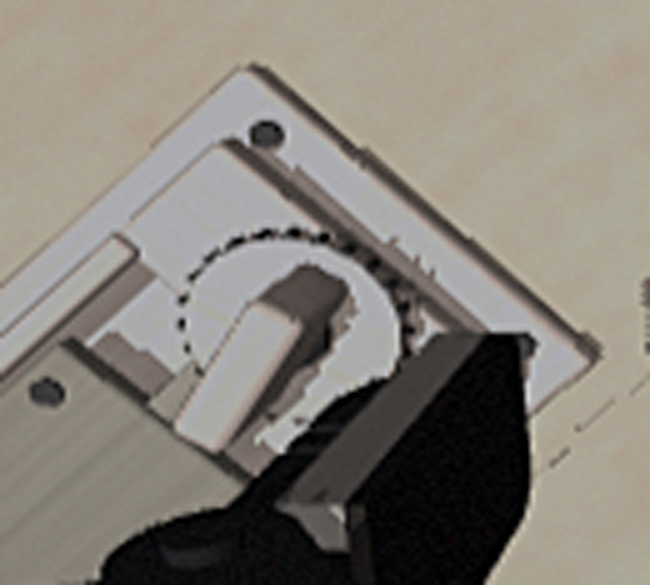

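```bash
python3 -m jog '[[[0,18,-0.05],0],[[0,18,-0.05],0],[[0,18,-0.05],0],[[0,18,-0.05],0],[[0,18,-0.05],0],[[0,20.5,-0.05],0],[[0,22.3,-0.05],0],[[0,22.3,-0.05],0],[[0,22.3,-0.05],0]]'
python3 -m jog '[[[0,0,0],0],[[0,0,0],0],[[0,0,0],0],[[0,0,0],0],[[0,0,0],0],[[0,0,0],0],[[0,0,0],0],[[0,0,0],0],[[0,0,0],0],[[0,0,0],0]]' 3 50
python3 -m jog '[[[0,-2,0],0],[[0,-6,0],0],[[0,-10,0],0],[[0,-14,0],0],[[0,-14,0],0],[[0,-14,0],0]]'
python3 -c "
from h import *
to([.484,.057,.15],0.05)"
```

```text
t: 3.57
tcp_pos: [0.4504, -0.2696, 0.0076]
tool_rot: [0.24, 0.665, -0.665, -0.241]
force: [-0.1, -0.1, 0.1]
finger_gap: 0.991
t: 4.4
tcp_pos: [0.4515, -0.2705, 0.0098]
tool_rot: [-0.242, -0.664, 0.665, 0.24]
force: [-0.9, 0.3, 6.0]
finger_gap: 0.456
t: 4.9
tcp_pos: [0.4518, -0.2708, 0.1509]
tool_rot: [-0.243, -0.664, 0.666, 0.239]
force: [-0.7, -0.8, -2.8]
finger_gap: 0.455
shift [ 18.52  -0.03 -27.24] turn -2.315828610780131 | tcp [ 0.4518 -0.2708  0.1509] yaw -2.266 t 4.9 gap 0.45541176304875153 F [-0.72 -0.8  -2.84]
```

```bash
python3 -c "
from h import *
to([.435,-.05,.17],0.05)"; python3 -m jog '[[[9,-1.9,-10],-0.5],[[9,-1.9,-10],-0.5],[[9,-1.9,-10],-0.5],[[9,-1.9,-10],-0.5],[[15.2,-1.9,-16],-1.5],[[15.2,-1.9,-16],-1.5],[[15.2,-1.9,-16],-1.5],[[15.2,-1.9,-16],-1.5],[[15.2,-1.9,-16],-1.5],[[15.2,-1.9,-16],-1.5],[[15.2,-1.9,-16],-1.5],[[15.2,-1.9,-16],-1.5],[[15.2,-1.9,-16],-2.32],[[15.2,-1.9,-16],-2.32],[[15.2,-1.9,-16],-2.32],[[15.2,-1.9,-16],-2.32],[[15.2,-1.9,-16],-2.32],[[15.2,-1.9,-16],-2.32],[[15.2,-1.9,-16],-2.32],[[15.2,-1.9,-16],-2.32]]'
python3 - <<'E'
from h import *
import pickle
to([.435,-.05,.17],0.05)
s=snap('wrist','w2.png');pickle.dump(s,open('w2.pkl','wb'))
print(proj(s,[.484,.055,.092]),proj(s,[.484,.055,.042]))
E
```

```text
shift [ 15.42  -2.01 -15.88] turn -2.315828610780131 | tcp [ 0.4518 -0.2708  0.1509] yaw -2.266 t 4.9 gap 0.45541176304875153 F [-0.72 -0.8  -2.84]
t: 6.57
tcp_pos: [0.4349, -0.0491, 0.1656]
tool_rot: [0.514, -0.487, 0.485, -0.513]
force: [-1.4, -1.1, -2.7]
finger_gap: 0.457
shift [ 0.09 -0.44  0.  ] turn 0.005169420290254134 | tcp [ 0.4349 -0.0491  0.1656] yaw 0.055 t 6.5667 gap 0.4568034060856203 F [-1.39 -1.09 -2.72]
[399.69005252  69.7905296 ] [384.52526776  79.65293472]
```

View pics/w2.png

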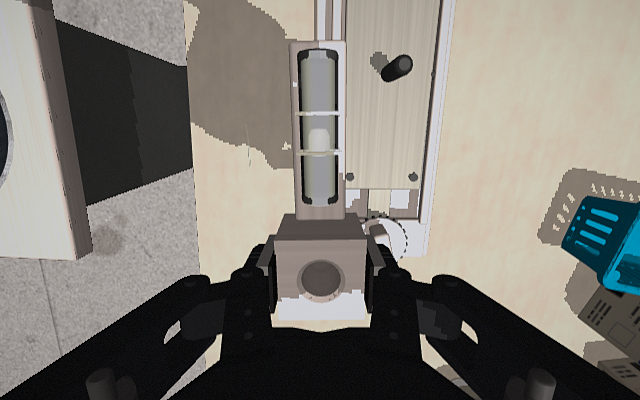

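```bash
cat > fit.py <<'E'
from h import *
import pickle
from scipy.optimize import minimize
s=pickle.load(open('w2.pkl','rb')); im=s['frame']; g=im.max(axis=2)
m=np.zeros(g.shape,np.uint8); m[45:90,375:420]=(g[45:90,375:420]<85)
n,l,st,c=cv2.connectedComponentsWithStats(m); k=1+st[1:,4].argmax(); m=(l==k).astype(np.uint8); print(st[k],c[k])
th=np.linspace(0,2*np.pi,40)
def circ(x,y,z,r): return np.array([proj(s,[x+r*np.cos(a),y+r*np.sin(a),z]) for a in th])
S=8
M=cv2.resize(m[40:95,370:425],None,fx=S,fy=S,interpolation=cv2.INTER_LINEAR)
def cost(p):
    h=cv2.convexHull(np.vstack([circ(p[0],p[1],.042,.007),circ(p[0],p[1]+p[2],.092,.0055)]).astype(np.float32))
    a=np.zeros_like(M); cv2.fillPoly(a,[np.round((h-[370,40]+.5)*S).astype(int)],1); return float((a!=M).sum())
r=minimize(cost,[.484,.055,-.002],method='Nelder-Mead',options=dict(initial_simplex=[[.484,.055,-.001],[.488,.055,-.001],[.484,.059,-.001],[.484,.055,-.004]]))
p=r.x;print('post',p,r.fun/M.sum())
# plate side edges for yaw: the four screws
d=(g<110).astype(np.uint8); d[:, :340]=0; d[:165]=0; d[190:]=0; d[:,425:]=0
n,l,st2,c2=cv2.connectedComponentsWithStats(d)
print([(c2[i].round(1),st2[i][4]) for i in range(1,n) if st2[i][4]>15])
o=im[...,::-1].copy(); o=cv2.resize(o,None,fx=4,fy=4,interpolation=cv2.INTER_CUBIC)
def dr(q,col): cv2.polylines(o,[np.round((q+.5)*4).astype(int)],True,col,1)
dr(circ(p[0],p[1],.042,.007),(0,0,255));dr(circ(p[0],p[1]+p[2],.092,.0055),(0,255,0))
t=manip.sense()['tcp_pos']; dr(circ(t[0],t[1],.194,.009),(0,255,0)); dr(circ(t[0],t[1],.156,.009),(0,0,255))
cv2.imwrite('pics/z3.png',np.hstack([o[140:440,1450:1750],o[940:1340,1060:1500][50:350]]))
E
python3 fit.py
```

```text
[380  54  33  28 516] [395.85077519  68.53294574]
post [ 0.48677154  0.06073109 -0.00146767] 0.22987793543590063
[(array([422.6, 177.3]), np.int32(62)), (array([348.7, 176.2]), np.int32(62)), (array([412.8, 176.5]), np.int32(59))]
```

View pics/z3.png

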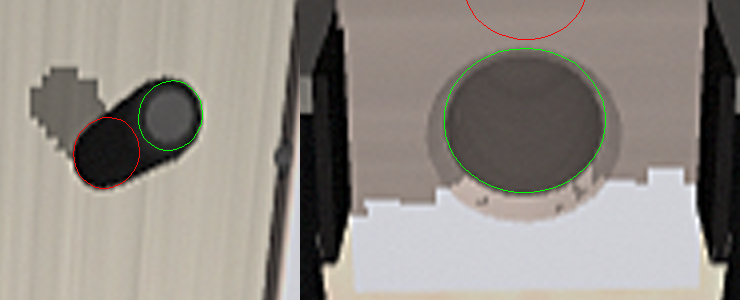

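The wrist view puts the post top at about (403, 63) and the hole rim at about (322, 283). The fit places the post top near (0.487, 0.059). The hole lies about 1.6 mm behind the TCP along the level's x. Next comes the stand yaw from the plate screws.

```bash
python3 - <<'E'
from h import *
import pickle
s=pickle.load(open('w2.pkl','rb'))
a=ray(s,348.7,176.2,.040);b=ray(s,412.8,176.5,.040);print(a,b,np.arctan2(*(b-a)[1::-1]))
p=np.array([.4868,.0597]);m=(a+b)[:2]/2;d=p-m;print('axis yaw',np.arctan2(d[1],d[0])-np.pi/2)
to([.4867,.0610,.13],0.05)
E
```

```text
[ 0.46018542 -0.03117818  0.04      ] [ 0.52067184 -0.02811873  0.04      ] 0.05053761430250551
axis yaw 0.04058983507903191
shift [-10.73   3.58   5.74] turn 0.002370412407579625 | tcp [ 0.4351 -0.0492  0.1658] yaw 0.052 t 6.6167 gap 0.4613614419653727 F [-0.33  0.48 -2.25]
```

```bash
python3 -m jog '[[[-4,0,2],0],[[-8,0,4],0],[[-10.7,0,5.75],0],[[-10.7,0,5.75],0],[[-10.7,2.5,5.75],0],[[-10.7,4.5,5.75],0],[[-10.7,4.5,5.75],0],[[-10.7,4.5,5.75],0],[[-10.7,4.5,5.75],0],[[-10.7,4.5,5.75],0]]'
python3 - <<'E'
from h import *
to([.4867,.0610,.05],0.05)
a=eyes.snapshot('scene');b=eyes.snapshot('top')
A=cv2.resize(a['frame'][150:250,230:350,::-1],None,fx=5,fy=5,interpolation=cv2.INTER_CUBIC)
cv2.imwrite('pics/s2.png',A)
E
```

```text
t: 7.45
tcp_pos: [0.4888, 0.0599, 0.1231]
tool_rot: [-0.513, 0.486, -0.487, 0.513]
force: [-0.3, 0.8, -3.1]
finger_gap: 0.459
shift [-0.12  7.31 -0.22] turn 0.003069365963574544 | tcp [0.4888 0.0599 0.1231] yaw 0.053 t 7.45 gap 0.45938592495619923 F [-0.33  0.83 -3.06]
```

View pics/s2.png

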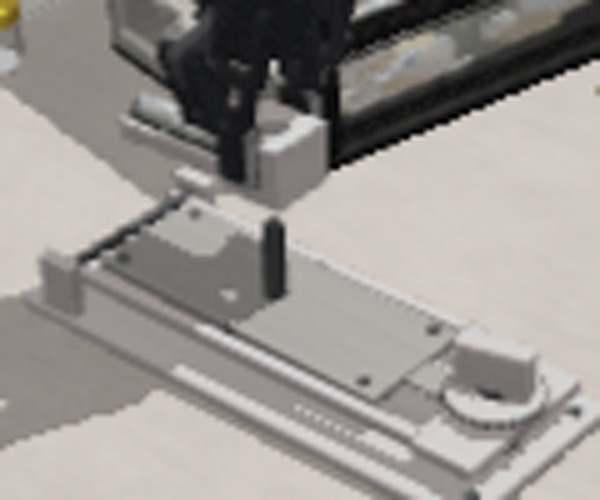

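The level hangs straight above the post (post top at about (272, 222) in the crop). I'll correct by 2 mm and lower it onto the post.

```bash
python3 -m jog '[[[-0.1,0,-0.2],0],[[-0.1,0.5,-0.2],0],[[-0.1,1,-0.2],0],[[-0.1,1.5,-0.2],0],[[-0.1,2,-0.2],0],[[-0.1,2.5,-0.2],0],[[-0.1,2.8,-0.2],0],[[-0.1,3.1,-0.2],0],[[-0.1,3.4,-0.2],0],[[-0.1,3.4,-0.2],0]]'
```

```text
t: 8.38
tcp_pos: [0.4858, 0.0612, 0.0877]
tool_rot: [0.514, -0.487, 0.486, -0.513]
force: [-0.4, 0.5, -2.0]
finger_gap: 0.46
```

```bash
python3 -m jog '[[[0,0.5,0],0],[[0,1,0],0],[[0,1.5,0],0],[[0,2,0],0],[[0,2.5,0],0],[[0,2.9,0],0],[[0,2.9,0],0],[[0,2.9,0],0]]'; python3 -m jog '[[[0,0.15,0],0],[[0,0.3,0],0],[[0,0.45,0],0],[[0,0.45,0],0],[[0,0.45,0],0]]'
```

```text
t: 9.05
tcp_pos: [0.4859, 0.0612, 0.059]
tool_rot: [0.513, -0.487, 0.486, -0.513]
force: [0.4, -0.2, -2.5]
finger_gap: 0.462
t: 9.47
tcp_pos: [0.4861, 0.0612, 0.0548]
tool_rot: [-0.513, 0.486, -0.486, 0.513]
force: [0.1, -0.4, -2.1]
finger_gap: 0.458
```

```bash
for i in 1 2; do python3 -m jog '[[[0,0.1,0],0],[[0,0.2,0],0],[[0,0.2,0],0],[[0,0.2,0],0]]'; done
```

```text
t: 9.8
tcp_pos: [0.4863, 0.061, 0.0532]
tool_rot: [-0.513, 0.486, -0.486, 0.513]
force: [-0.7, -2.3, 3.5]
finger_gap: 0.462
t: 10.13
tcp_pos: [0.4861, 0.0609, 0.0516]
tool_rot: [0.513, -0.486, 0.486, -0.513]
force: [-2.6, -3.2, 10.7]
finger_gap: 0.461
```

```bash
python3 -m jog '[[[0,-0.1,0],0],[[0,-0.1,0],0],[[0,-0.1,0],0],[[0,-0.1,0],0],[[0,-0.1,0],0],[[0,-1,0],0],[[0,-3,0],0],[[0,-6,0],0],[[0,-10,0],0],[[0,-10,0],0],[[0,-10,0],0],[[0,-10,0],0]]' 6.5
python3 - <<'E'
from h import *
import pickle
to([.492,-.095,.15],0.05)
s=snap('wrist','w3.png');pickle.dump(s,open('w3.pkl','wb'))
a=eyes.snapshot('scene')
B=cv2.resize(a['frame'][150:250,230:350,::-1],None,fx=4,fy=4,interpolation=cv2.INTER_CUBIC)
C=cv2.resize(s['frame'][...,::-1][0:330,190:480],None,fx=400/330,fy=400/330)
cv2.imwrite('pics/m3.png',np.hstack([C[:400],B[:C.shape[0]]])[:, :800])
E
```

```text
t: 11.13
tcp_pos: [0.4858, 0.0613, 0.1511]
tool_rot: [-0.513, 0.486, -0.486, 0.513]
force: [-0.8, 0.2, 0.9]
finger_gap: 0.763
shift [15.64  0.11 -0.22] turn 0.004084497852903102 | tcp [0.4858 0.0613 0.1511] yaw 0.054 t 11.1333 gap 0.7628101280861243 F [-0.83  0.24  0.86]
```

View pics/m3.png

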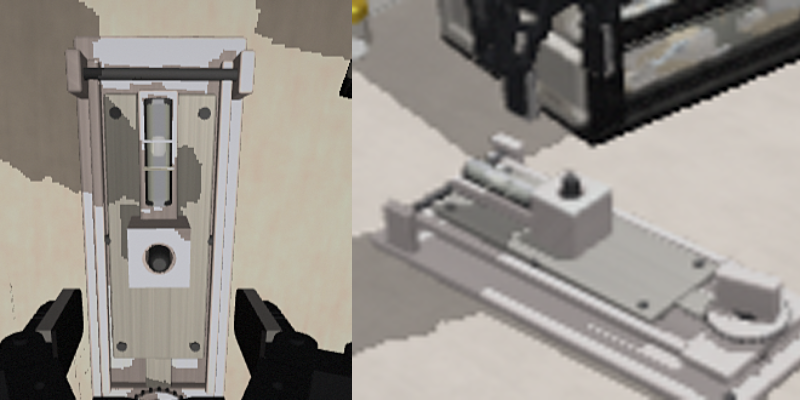

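The level sits flat on the plate, arm pointing away from the screw, with the post tip showing through the hole. Next I'll read the bubble from the vial's intensity profile.

```bash
python3 - <<'E'
from h import *
import pickle
s=pickle.load(open('w3.pkl','rb'))
g=s['frame'].astype(int).max(axis=2)
for c in (314,318,322,326): print(c,[int(x) for x in g[80:172,c-1:c+2].mean(axis=1)])
c=np.array([.4865,.0605,.042]);d=np.array([-np.sin(.048),np.cos(.048),0])
for x in(.0555,.064,.0725): print(x,proj(s,c+d*x+[0,0,.0165]),proj(s,c+d*x+[0,0,.024]))
# wing in world from first wrist pic
s=pickle.load(open('w1.pkl','rb'))
P=lambda u,v,z:ray(s,130+u/5,170+v/4.5,z)
q=[P(252,300,.078),P(300,322,.078),P(220,450,.078),P(175,428,.078)]
q=np.array(q);print(q.round(4),q.mean(0)); e=(q[0]+q[1]-q[2]-q[3]);print('wing yaw',np.arctan2(e[1],e[0]))
E
```

```text
314 [130, 49, 65, 70, 73, 98, 130, 136, 136, 134, 134, 135, 135, 134, 134, 134, 134, 134, 134, 134, 134, 133, 133, 132, 133, 131, 133, 132, 134, 133, 132, 132, 131, 131, 134, 151, 193, 186, 138, 145, 144, 146, 145, 145, 147, 143, 135, 131, 129, 130, 130, 130, 130, 130, 130, 129, 126, 147, 166, 148, 152, 125, 129, 129, 129, 129, 128, 128, 128, 128, 127, 127, 126, 126, 128, 127, 126, 126, 126, 126, 125, 126, 125, 126, 131, 114, 46, 29, 28, 69, 126, 144]
318 [118, 87, 151, 163, 162, 156, 146, 142, 144, 143, 145, 144, 144, 144, 143, 145, 144, 144, 144, 145, 144, 144, 144, 144, 144, 144, 143, 143, 145, 143, 144, 143, 158, 179, 177, 183, 205, 192, 178, 179, 178, 178, 178, 177, 177, 177, 176, 175, 168, 145, 143, 144, 143, 144, 144, 143, 142, 162, 175, 145, 154, 144, 143, 143, 143, 144, 144, 142, 143, 144, 144, 143, 143, 144, 144, 144, 142, 144, 144, 143, 144, 143, 144, 142, 144, 145, 152, 156, 154, 149, 173, 211]
322 [103, 91, 153, 165, 163, 156, 144, 142, 144, 144, 145, 144, 144, 144, 145, 145, 144, 144, 145, 145, 145, 145, 144, 145, 145, 146, 144, 146, 146, 145, 144, 144, 161, 183, 178, 1
[... 403 characters left out ...]
, 142, 141, 142, 142, 141, 141, 141, 141, 141, 145, 146, 170, 210, 186, 155, 159, 159, 159, 158, 160, 160, 157, 151, 146, 145, 145, 144, 146, 145, 145, 145, 143, 140, 160, 181, 159, 153, 141, 142, 142, 141, 143, 143, 143, 142, 142, 143, 143, 142, 143, 143, 142, 142, 142, 142, 142, 142, 142, 142, 144, 150, 138, 88, 55, 44, 89, 139, 143]
0.0555 [321.55584391 136.63572555] [321.5960544  137.17584195]
0.064 [321.62484631 125.67508966] [321.66772379 125.86213771]
0.0725 [321.69522358 114.49606332] [321.74086839 114.31555757]
[[ 0.5054 -0.1135  0.078 ]
 [ 0.4945 -0.1174  0.078 ]
 [ 0.4819 -0.0775  0.078 ]
 [ 0.4927 -0.0742  0.078 ]] [ 0.49363473 -0.09564299  0.078     ]
wing yaw -1.261731033490281
```

```bash
python3 -m jog '[[[2,0,0],0],[[4,0,0],0],[[6,0,0],0],[[6,0,0],0],[[6,0,0],0],[[6,0,0],0],[[6,0,0],0],[[6,0,0],0]]' 5
python3 - <<'E'
from h import *
import pickle
s=eyes.snapshot('wrist');pickle.dump(s,open('w4.pkl','wb'))
g=s['frame'].astype(int).max(axis=2)
c=np.array([.4865,.0605,.042]);d=np.array([-np.sin(.048),np.cos(.048),0])
P=[proj(s,c+d*x+[0,0,.0165]) for x in(.04,.0555,.064,.0725,.09)];print(np.round(P,1))
u=int(round(P[2][0]));a,b=int(P[4][1]),int(P[0][1]);print(u,a,[int(x) for x in g[max(a,0):b,u-2:u+3].mean(axis=1)])
to([.494,-.095,.10],0.31)
E
```

```text
t: 11.9
tcp_pos: [0.4889, 0.0022, 0.1505]
tool_rot: [0.514, -0.486, 0.486, -0.513]
force: [-0.7, 0.0, -0.3]
finger_gap: 0.586
[[321.9  77.8]
 [322.   55.4]
 [322.1  42.8]
 [322.2  29.8]
 [322.4   2.3]]
322 2 [135, 136, 135, 135, 135, 135, 136, 135, 135, 136, 136, 135, 137, 136, 136, 137, 137, 138, 138, 137, 138, 137, 139, 154, 175, 189, 178, 154, 170, 171, 170, 170, 169, 170, 169, 170, 170, 169, 168, 167, 166, 163, 155, 147, 142, 137, 139, 139, 139, 139, 136, 152, 187, 179, 150, 175, 172, 144, 138, 139, 139, 140, 140, 141, 140, 140, 141, 141, 141, 140, 141, 140, 141, 141, 141]
shift [ 9.72  5.06 -0.04] turn -0.2548342141301161 | tcp [0.489  0.0021 0.1506] yaw 0.055 t 11.95 gap 0.5830409167854133 F [ 0.63 -0.95  0.61]
```

```bash
python3 -m jog '[[[4,0,0],-0.12],[[8,0,0],-0.25],[[9.7,0,0],-0.25],[[9.7,0,0],-0.25],[[9.7,2,0],-0.25],[[9.7,4,0],-0.25],[[9.7,4,0],-0.25],[[9.7,4,0],-0.25],[[9.7,4,0],-0.25]]' 5
python3 - <<'E'
from h import *
import pickle
to([.494,-.095,.054],0.31)
s=snap('wrist','w5.png',(160,100,480,400),2);pickle.dump(s,open('w5.pkl','wb'))
print(proj(s,[.494,-.095,.078]))
E
```

```text
t: 12.7
tcp_pos: [0.4949, -0.095, 0.1113]
tool_rot: [-0.57, 0.418, -0.418, 0.57]
force: [0.7, 0.5, 1.0]
finger_gap: 0.585
shift [-0.03  5.73 -0.08] turn -0.005279613728558452 | tcp [ 0.4949 -0.095   0.1113] yaw 0.305 t 12.7 gap 0.5847550327751092 F [0.65 0.46 0.99]
[318.91955648 227.00669118]
```

View pics/w5.png

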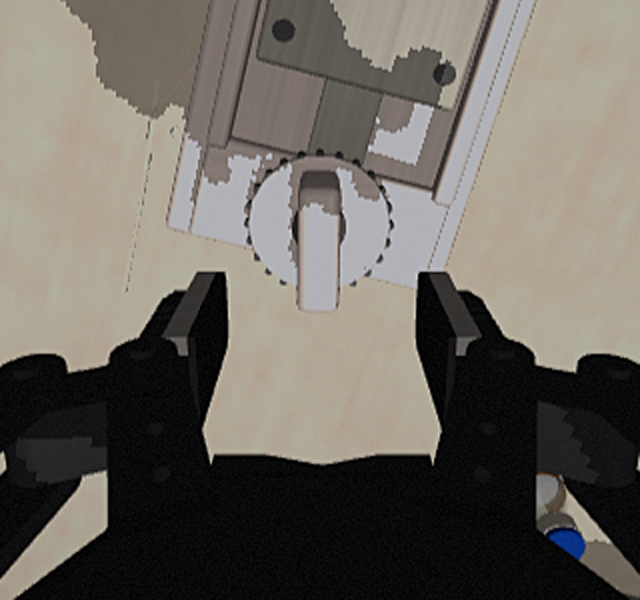

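The wing is vertical in the picture and centred at about (320, 228.5) in full-frame pixels, so the aim is right. I'll descend and grip.

```bash
python3 -m jog '[[[0,2.5,0],0],[[0,4.5,0],0],[[0,5.5,0],0],[[0,5.7,0],0],[[0,5.7,0],0]]'; python3 -m jog '[[[0,0,0],0],[[0,0,0],0],[[0,0,0],0],[[0,0,0],0],[[0,0,0],0],[[0,0,0],0],[[0,0,0],0],[[0,0,0],0]]' 0.5 80; python3 -m jog '[[[0,0.15,0],0],[[0,0.3,0],0],[[0,0.45,0],0],[[0,0.6,0],0],[[0,0.75,0],0],[[0,0.75,0],0]]'
```

```text
t: 13.17
tcp_pos: [0.4947, -0.0955, 0.0539]
tool_rot: [0.57, -0.419, 0.418, -0.57]
force: [-0.2, 0.1, -0.3]
finger_gap: 0.587
t: 13.83
tcp_pos: [0.4943, -0.0961, 0.0542]
tool_rot: [0.57, -0.418, 0.418, -0.57]
force: [-3.8, -4.1, 3.0]
finger_gap: 0.145
t: 14.33
tcp_pos: [0.4944, -0.0963, 0.0471]
tool_rot: [0.57, -0.418, 0.419, -0.57]
force: [-4.3, -6.4, 10.0]
finger_gap: 0.146
```

```bash
python3 -m jog '[[[0,0.15,0],0],[[0,0.3,0],0],[[0,0.3,0],0],[[0,0.3,0],0]]'; python3 -m jog '[[[0,0.15,0],0],[[0,0.15,0],0],[[0,0.15,0],0]]'
```

```text
t: 14.67
tcp_pos: [0.4945, -0.0965, 0.046]
tool_rot: [0.57, -0.418, 0.419, -0.57]
force: [-6.8, -6.1, 25.3]
finger_gap: 0.145
t: 14.92
tcp_pos: [0.4946, -0.0966, 0.0455]
tool_rot: [0.57, -0.418, 0.419, -0.57]
force: [-8.8, -5.6, 34.1]
finger_gap: 0.143
```

```bash
python3 -m jog '[[[0,-0.1,0],0.0],[[0,-0.1,0],0.0],[[0,-0.1,0],0.0],[[0,-0.1,0],0.0],[[0,-0.1,0],0.0],[[0,-0.1,0],0.0],[[0,-0.1,0],0],[[0,-0.1,0],0]]'
cat > bub.py <<'E'
from h import *
import pickle,sys
c=np.array([.4868,.0595,.042]);d=np.array([-np.sin(.048),np.cos(.048),0]);e=np.array([np.cos(.048),np.sin(.048),0])
xs=np.arange(.034,.095,.0005)
out=[]
for n in('scene','top','wrist'):
    s=eyes.snapshot(n); pickle.dump(s,open(f'{sys.argv[1]}_{n}.pkl','wb'))
    # rectified strip of vial: rows across, columns along level +x
    P=np.array([[proj(s,c+d*x+e*w+[0,0,.018]) for x in xs] for w in np.arange(-.02,.0201,.0005)],np.float32)
    r=cv2.remap(s['frame'],P[...,0],P[...,1],cv2.INTER_CUBIC); out.append(cv2.resize(r[...,::-1],None,fx=5,fy=2.4))
    if n!='wrist': print(n,[int(v) for v in r.max(axis=2)[36:45].mean(axis=0)[::4]])
out.append(cv2.resize(s['frame'][:200,160:480,::-1],(out[0].shape[1],200)))
cv2.imwrite('pics/bub_'+sys.argv[1]+'.png',np.vstack(out))
E
python3 bub.py a
```

```text
t: 15.58
tcp_pos: [0.4946, -0.0967, 0.0458]
tool_rot: [0.57, -0.418, 0.419, -0.57]
force: [-8.4, -6.1, 26.8]
finger_gap: 0.145
scene [204, 200, 199, 199, 196, 195, 198, 200, 195, 190, 189, 192, 197, 196, 192, 198, 203, 203, 203, 207, 209, 211, 212, 210, 199, 187, 180, 180, 181, 179, 174]
top [140, 140, 141, 141, 141, 142, 143, 144, 145, 146, 146, 147, 147, 148, 149, 149, 149, 150, 149, 149, 151, 150, 151, 153, 155, 156, 157, 158, 157, 158, 159]
```

View pics/bub_a.png

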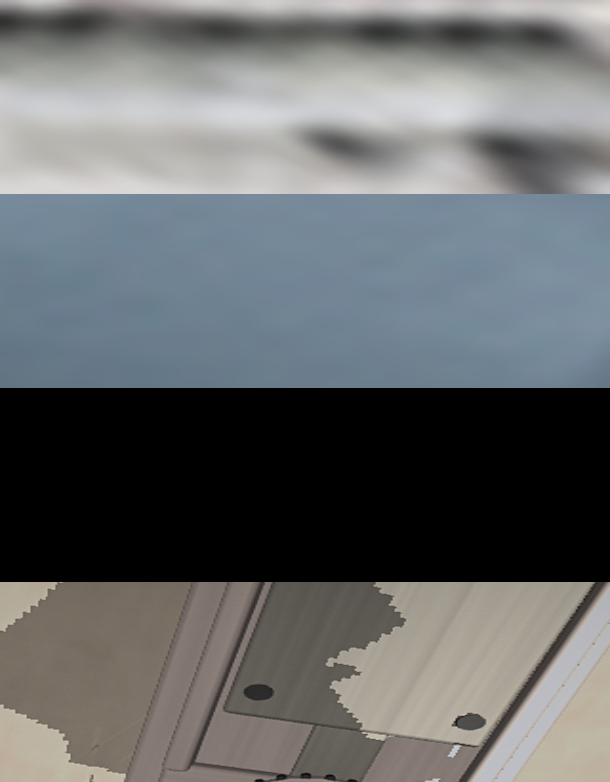

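```bash
python3 -m jog '[[[0,0,0],0.1],[[0,0,0],0.2],[[0,0,0],0.3],[[0,0,0],0.4],[[0,0,0],0.5],[[0,0,0],0.6],[[0,0,0],0.7],[[0,0,0],0.8],[[0,0,0],0.9],[[0,0,0],1.0],[[0,0,0],1.03],[[0,0,0],1.03],[[0,0,0],1.03],[[0,0,0],1.03],[[0,0,0],1.03],[[0,0,0],1.03],[[0,0,0],1.03],[[0,0,0],1.03],[[0,0,0],1.03],[[0,0,0],1.03]]'
python3 -m jog '[[[0,0,0],0],[[0,0,0],0],[[0,0,0],0],[[0,0,0],0],[[0,0,0],0]]'
python3 bub.py b; python3 -c "
from h import *
import pickle
to([.4946,-.0967,.0458],.305-1.03)
c=np.array([.4868,.0595,.042]);d=np.array([-np.sin(.048),np.cos(.048),0])
s=pickle.load(open('a_scene.pkl','rb'));t=pickle.load(open('b_scene.pkl','rb'))
P=np.array([proj(s,c+d*x+[0,0,.018]) for x in(.038,.0555,.064,.0725,.09)]);print(P.round(1))
x0,y0=P.min(0).astype(int)-6;x1,y1=P.max(0).astype(int)+6;print(x0,y0)
D=t['frame'].astype(int).sum(2)//3-s['frame'].astype(int).sum(2)//3
print(D[y0:y1,x0:x1])
print((t['frame'].sum(2,dtype=int)//3)[y0:y1,x0:x1])"
```

```text
t: 17.4
tcp_pos: [0.4932, -0.0964, 0.0458]
tool_rot: [0.291, -0.645, 0.645, -0.289]
force: [-10.2, -7.4, 28.1]
finger_gap: 0.151
t: 17.82
tcp_pos: [0.4932, -0.0964, 0.0458]
tool_rot: [0.291, -0.645, 0.645, -0.289]
force: [-9.2, -6.6, 29.4]
finger_gap: 0.145
scene [216, 207, 204, 205, 206, 207, 205, 204, 205, 204, 200, 203, 209, 205, 195, 197, 206, 210, 201, 193, 191, 196, 200, 198, 194, 190, 181, 173, 171, 176, 185]
top [140, 140, 141, 142, 143, 144, 145, 144, 145, 145, 145, 146, 149, 149, 148, 147, 148, 149, 150, 151, 151, 152, 153, 154, 155, 155, 156, 157, 158, 159, 159]
shift [-0.08 -0.    0.13] turn -0.000443883341237683 | tcp [ 0.4932 -0.0964  0.0458] yaw -0.725 t 17.9667 gap 0.14314959441415 F [-9.61 -7.12 28.32]
[[274.1 197.8]
 [269.6 195.7]
 [267.4 194.7]
 [265.3 193.7]
 [260.9 191.6]]
254 185
[[   1    1    1    1    0    1    1    0    2    1    1    2    1    0
     1    0    2    1    1    1    0    1    0    0    1    1]
 [   1    1    0    0    1    0    0    0    1    1    1    0    0    1
     1    1    1    0    1    1    1    1    1    1    0    1]
 [   1    1    2 
[... 3406 characters left out ...]
11 202 203
  195 183 181 177 182 171 188 211]
 [ 73 107 137 153 186 204 146  64  53  79 116 140 163 176 179 191 187 198
  205 206 200 186 188 199 211 216]
 [120 145 126 120 136 159 182 202 156 115  90  89 112 134 150 162 175 186
  187 194 204 209 212 215 217 218]
 [207 166 121 121 118 121 133 152 178 201 166  94  58  82 117 126 137 151
  161 172 187 211 217 217 218 218]
 [197 180 171 130 110 119 116 119 134 148 176 200 165 106 106  93 100 111
  128 133 132 147 178 211 218 218]
 [180 178 177 172 170 129 106 118 117 119 133 147 171 198 166  96  59  75
   97  93 103 116 129 145 164 195]
 [129 125 167 177 177 170 169 137 113 118 118 118 131 146 157 193 162  94
   58  56  87 112 117 117 123 138]]
```

Neither the top camera nor the wrist camera can see the vial while I hold the knob. I'll release, measure the bubble with the wrist camera (expecting about −7.5 mm with the screw up), then grip again.

```bash
python3 -m jog '[[[0,-0.4,0],0],[[0,-0.8,0],0],[[0,-1.1,0],0],[[0,-1.1,0],0],[[0,-1.1,0],0],[[0,-1.1,0],0]]'; python3 -m jog '[[[0,0,0],0],[[0,0,0],0],[[0,0,0],0],[[0,0,0],0],[[0,-2,0],0],[[0,-5,0],0],[[0,-8,0],0],[[0,-10,0],0],[[0,-10,0],0],[[0,-10,0],0]]' 5; python3 -c "
from h import *
to([.4835,.11,.155],.05)"
```

```text
t: 18.47
tcp_pos: [0.4931, -0.0962, 0.0539]
tool_rot: [-0.291, 0.645, -0.645, 0.289]
force: [-6.0, -5.9, 2.3]
finger_gap: 0.143
t: 19.3
tcp_pos: [0.4955, -0.0956, 0.1549]
tool_rot: [0.289, -0.644, 0.646, -0.291]
force: [-0.2, -0.8, 0.3]
finger_gap: 0.589
shift [-14.59  -0.04 -14.55] turn -0.7756864450857672 | tcp [ 0.4955 -0.0956  0.1549] yaw -0.726 t 19.3 gap 0.588645552695185 F [-0.17 -0.8   0.32]
```

```bash
python3 -m jog '[[[-3,0,-3],-0.12],[[-6,0,-6],-0.24],[[-9,0,-9],-0.36],[[-12,0,-12],-0.48],[[-14.6,0,-14.6],-0.6],[[-14.6,0,-14.6],-0.7],[[-14.6,0,-14.6],-0.775],[[-14.6,0,-14.6],-0.775],[[-14.6,0,-14.6],-0.775],[[-14.6,0,-14.6],-0.775],[[-14.6,0,-14.6],-0.775],[[-14.6,0,-14.6],-0.775]]'
cat > meas.py <<'E'
from h import *
import pickle,sys
s=eyes.snapshot('wrist');pickle.dump(s,open(sys.argv[1],'wb'))
c=np.array([.4868,.0595,.042]);d=np.array([-np.sin(.048),np.cos(.048),0])
P=np.array([proj(s,c+d*x+[0,0,.0165]) for x in(.04,.0555,.064,.0725,.09)]);print(P.round(1))
print((proj(s,c+d*.064+[0,0,.0165+.005])-P[2]).round(2),'px per 5mm height')
g=s['frame'].astype(int).max(axis=2);u=int(round(P[2][0]));a,b=int(P[4][1])-3,int(P[0][1])+4
for w in(-4,0,4): print(u+w,a,[int(v) for v in g[a:b,u+w-1:u+w+2].mean(axis=1)])
E
python3 meas.py w6.pkl; python3 -c "
from h import *
to([.494,-.096,.155],-.726)"
```

```text
t: 20.3
tcp_pos: [0.4823, 0.1099, 0.1536]
tool_rot: [0.512, -0.488, 0.488, -0.511]
force: [-0.7, 1.1, 0.5]
finger_gap: 0.584
[[322.8 213.3]
 [322.8 196.1]
 [322.8 186.3]
 [322.8 176.4]
 [322.9 155.5]]
[0.05 1.34] px per 5mm height
319 152 [152, 151, 152, 151, 151, 152, 152, 152, 151, 152, 151, 151, 152, 152, 152, 153, 152, 151, 152, 152, 150, 155, 180, 184, 153, 165, 154, 151, 151, 151, 152, 151, 151, 149, 156, 174, 185, 186, 187, 189, 192, 194, 192, 184, 179, 216, 198, 186, 186, 174, 152, 148, 150, 151, 149, 149, 150, 150, 150, 149, 150, 151, 150, 151, 151]
323 152 [153, 152, 154, 152, 152, 152, 153, 153, 152, 153, 152, 153, 153, 153, 153, 152, 151, 153, 152, 153, 151, 156, 180, 185, 158, 164, 151, 153, 152, 152, 152, 152, 154, 151, 158, 176, 187, 190, 191, 192, 191, 190, 192, 173, 168, 215, 194, 186, 187, 176, 153, 150, 151, 152, 152, 151, 151, 152, 152, 152, 152, 153, 152, 152, 151]
327 152 [148, 147, 147, 147, 147, 146, 147, 147, 147, 147, 146, 147, 148, 146, 146, 147, 147, 146, 147, 146, 143, 153, 182, 182, 156, 165, 147, 146, 147, 147, 147, 145, 146, 146, 145, 145, 151, 159, 167, 163, 161, 170, 184, 154, 154, 213, 170, 147, 146, 146, 147, 147, 146, 148, 147, 148, 147, 149, 148, 148, 148, 148, 148, 148, 149]
shift [20.63 -0.13  0.19] turn 0.773243497053917 | tcp [0.4824 0.11   0.1537] yaw 0.047 t 20.35 gap 0.5852397957752207 F [-0.16 -0.6   0.32]
```

```bash
python3 - <<'E'
from h import *
import pickle
o=[]
for f,r in(('w3.pkl',74),('w6.pkl',133)):
    s=pickle.load(open(f,'rb')); im=s['frame'][r:r+98,298:346,::-1]
    im=cv2.resize(im,None,fx=8,fy=6,interpolation=cv2.INTER_NEAREST)
    for k in range(0,98,10): cv2.putText(im,str(r+k),(2,k*6+8),0,.4,(0,0,255),1); cv2.line(im,(0,k*6),(12,k*6),(0,0,255),1)
    o.append(im)
cv2.imwrite('pics/v.png',np.hstack(o))
E
```

```text
(no output)
```

View pics/v.png

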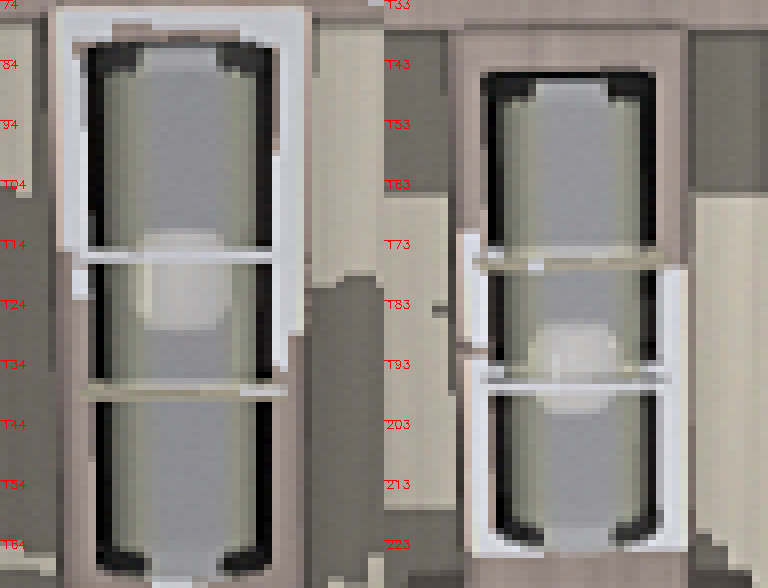

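The lines are at about rows 175.5 and 197 and the bubble centre is at row 194, so the bubble sits at about −7.1 mm with the screw up. Pressing adds 7.5 mm, which gives about +0.4 mm. I'll grip again, press, and add a 0.03 rad trim.

```bash
python3 -m jog '[[[4,0,0.1],0.12],[[8,0,0.2],0.24],[[12,0,0.2],0.36],[[16,0,0.2],0.48],[[20,0,0.2],0.6],[[20.6,0,0.2],0.7],[[20.6,0,0.2],0.773],[[20.6,0,0.2],0.773],[[20.6,0,0.2],0.773],[[20.6,0,0.2],0.773],[[20.6,0,0.2],0.773]]'; python3 -c "
from h import *
to([.494,-.096,.054],-.726)"
```

```text
t: 21.27
tcp_pos: [0.4943, -0.0946, 0.1538]
tool_rot: [-0.291, 0.644, -0.644, 0.291]
force: [0.6, -0.1, -0.3]
finger_gap: 0.587
shift [0.13 9.98 0.07] turn 0.0039299177325342605 | tcp [ 0.4943 -0.0946  0.1538] yaw -0.722 t 21.2667 gap 0.5873129805733464 F [ 0.59 -0.06 -0.28]
```

```bash
python3 -m jog '[[[0.1,3,0.1],0],[[0.1,6,0.1],0],[[0.1,8.5,0.1],0],[[0.1,9.5,0.1],0],[[0.1,10,0.1],0],[[0.1,10,0.1],0],[[0.1,10,0.1],0]]'; python3 -m jog '[[[0,0,0],0],[[0,0,0],0],[[0,0,0],0],[[0,0,0],0],[[0,0,0],0],[[0,0,0],0],[[0,0,0],0],[[0,0,0],0]]' 0.5 80; python3 -m jog '[[[0,0.2,0],0],[[0,0.4,0],0],[[0,0.6,0],0],[[0,0.8,0],0],[[0,0.95,0],0],[[0,1.05,0],0],[[0,1.05,0],0]]'; python3 -c "
from h import *
to([.494,-.096,.054],-.755)"
```

```text
t: 21.85
tcp_pos: [0.4952, -0.0966, 0.0545]
tool_rot: [0.29, -0.644, 0.645, -0.291]
force: [0.6, 0.1, 0.2]
finger_gap: 0.585
t: 22.52
tcp_pos: [0.4936, -0.0957, 0.0539]
tool_rot: [-0.291, 0.645, -0.644, 0.29]
force: [-1.3, 5.4, 3.6]
finger_gap: 0.144
t: 23.1
tcp_pos: [0.4937, -0.0959, 0.0461]
tool_rot: [-0.29, 0.645, -0.644, 0.29]
force: [-5.3, 4.5, 29.1]
finger_gap: 0.144
shift [-0.01 -0.79  0.03] turn 0.030155309437731148 | tcp [ 0.4937 -0.0959  0.0461] yaw -0.725 t 23.1 gap 0.14443333695443822 F [-5.34  4.46 29.1 ]
```

```bash
python3 -m jog '[[[0,0,0],0.03],[[0,0,0],0.03],[[0,0,0],0.03],[[0,0,0],0.03],[[0,0,0],0.03],[[0,0,0],0.03],[[0,0,0],0.03],[[0,0,0],0.03],[[0,0,0],0.03],[[0,0,0],0.03],[[0,0,0],0.03],[[0,0,0],0.03],[[0,0,0],0.03],[[0,0,0],0.03],[[0,0,0],0.03],[[0,0,0],0.03],[[0,0,0],0.03],[[0,0,0],0.03]]'
python3 - <<'E'
from h import *
import pickle
t=eyes.snapshot('scene');g=t['frame'].sum(2,dtype=int)//3
a,b=[pickle.load(open(f+'_scene.pkl','rb'))['frame'].sum(2,dtype=int)//3 for f in 'ab']
to([.494,-.096,.046],-.755)
sl=(slice(190,203),slice(254,282))
print('vs b',abs(g-b)[sl].mean(),'vs a',abs(g-a)[sl].mean())
E
```

```text
t: 24.6
tcp_pos: [0.4937, -0.0959, 0.0461]
tool_rot: [-0.281, 0.649, -0.649, 0.28]
force: [-5.9, 3.7, 27.0]
finger_gap: 0.143
shift [-0.01  0.01  0.03] turn 0.00012026866103287404 | tcp [ 0.4937 -0.0959  0.0461] yaw -0.755 t 24.65 gap 0.1442971776382588 F [-5.73  3.99 28.18]
vs b 1.2912087912087913 vs a 21.703296703296704
```

```bash
python3 -c "
from h import *
print(workorder.sign_off()); print(manip.sense()['t'])"
```

```text
the job is handed in; nothing more can be done
None
the job is handed in; nothing more can be done
```

I put the level on the post, and it sits flat on the plate with its arm pointing away from the screw. I let go of it, then gripped the wing, pressed the screw down and turned it clockwise about 1.06 rad in all. The job was handed in at about 25 s with the screw still gripped and held down.

**Last checks**
- **Screw held down:** the gripper pushes with about 28 N, and the frame travelled about 8 mm. That is well past the 7 N spring, so it should be at its stop.
- **Level:** the wrist and scene pictures taken after release show it seated, with the post tip in the hole.
- **Bubble:** I could not see it clearly at the end, because the arm blocks the top view and the vial is outside the wrist view. Partway through I let go of the screw and read about −7.1 mm with it up. Pressing adds the stated 7.5 mm, which gives about +0.4 mm, and a last 0.03 rad turn should bring it to about 0.
- **Uncertainty:** the vial lines were hard to place exactly, and the two bubble readings could each be about 1 mm off. The last scene picture was too coarse to read the bubble, but it nearly matches the one taken before I let go, so the plate tilt is the same.

The pot, vial bottle and syringe were not touched, though I did not check them in a final picture.

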